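# Set the keyboard and mouse in place at the laptop stand

### The job

Set up the typing place by pushing things along the desk only, picking nothing up: push the mouse out of the keyboard's way to the right, and slide the keyboard back until its rear edge sits square and flush against the front bar of the laptop stand's foot, centred on the stand, with the mouse left close beside the keyboard's right-hand end. Slide the keyboard home gently, without ramming the stand, and leave the mug, the phone and the block of note paper where they are.

Things in the scene. Friction and masses are not known exactly. Their poses are not given: they have to be found in the camera images.
- stand: Aluminium laptop stand with open laptop, immovable. Origin: on the desk, mid front edge of its foot. x runs along that edge to the sitter's right (about world +x), y away from the sitter (about world +y) to the screen, z up. Foot: flat frame 10 mm thick, x -120 to 120, y 0 to 260 mm, its front bar 30 mm deep. 'Right', 'rear' and 'home' are as the sitter at the desk's -y side sees them.
- laptop_edge (a point): Middle of the laptop's front lower edge, overhanging the foot about 93 mm above the desk and 66 mm behind the foot's front edge; the laptop is 304 mm wide and slopes up from here, its screen top about 360 mm up. Same axes as the stand.
- keyboard: Loose compact keyboard, aluminium case with white keys, about 0.4 kg, lying flat on the sitter's side of the stand. Case 250 mm (x) by 118 mm (y) by 16 mm high, upright walls, key tops 20.5 mm above the desk. Origin: centre of its underside. x points to its right-hand end, y to its rear edge (which goes against the stand).
- mouse: Loose light-grey computer mouse, 60 mm wide (x), 104 mm long (y), 35 mm high, about 0.1 kg, rounded ends, straight upright sides along the middle 44 mm of its length up to 22 mm, domed above. Origin: centre of its underside. y points to its front (wheel), x to its right. It starts between keyboard and stand.
- mug: White ceramic mug, 82 mm across, 95 mm high, to the right of the laptop. Origin: centre of its underside. To be left alone.
- phone: Black phone lying flat, 72 mm (x) by 148 mm (y) by 8 mm, to the left of the laptop. Origin: centre of its underside. To be left alone.
- notes: Block of white note paper, 76 mm (x) by 76 mm (y) by 28 mm high, to the left of the keyboard, near the robot. Origin: centre of its underside. To be left alone.
Mind the look-alikes: they are no part of the job. What is shaped like the mouse but blue or yellow is not meant.

How it is judged:
At the end, for the whole second after the job is handed in: Keyboard flat, rear edge against the stand's front bar (gap under 5 mm, within 2 degrees), middles within 20 mm; mouse flat beside its right end, within about 100 mm, its centre 85 mm in front of to 70 mm behind the keyboard's centre; both at rest, hand clear (y of keyboard in the frame of stand between -0.064 and -0.054 m and x of keyboard in the frame of stand between -0.02 and 0.02 m and angle between the x axis of keyboard and the x axis of stand, either way round below 0.035 rad and x of mouse in the frame of keyboard between 0.15 and 0.255 m and y of mouse in the frame of keyboard between -0.085 and 0.07 m and height (world z) of each of keyboard, mouse below 0.004 m and angle between keyboard's own z axis and vertical below 0.05 rad and angle between mouse's own z axis and vertical below 0.08 rad and linear speed of each of keyboard, mouse below 0.01 m/s); the robot touches nothing.
It fails at once if the keyboard is lifted off or tipped up from the desk (height (world z) of keyboard above 0.012 m or angle between keyboard's own z axis and vertical above 0.15 rad).
It fails at once if the mouse is lifted off or tipped up from the desk (height (world z) of mouse above 0.012 m or angle between mouse's own z axis and vertical above 0.35 rad).
It fails at once if the keyboard is rammed against the stand (over 80 N) (contact force between keyboard and stand above 80 N).
It fails at once if the stand or laptop is struck by the robot (contact force between the arm and stand above 15 N).
It fails at once if the mug, the note block or the phone is moved (15 mm) or the mug tipped (distance of any of mug, notes, phone from where it was at the start of the episode above 0.015 m or angle between mug's own z axis and vertical above 0.2 rad).
It also fails if it takes over 67 s, if anything falls off the work surface, if the arm or the gripper's body presses on something with over 40 N, if the wrist force passes 120 N, or if a joint passes its speed limit or range.

### The arm

A 6-joint arm with a two-finger parallel gripper is mounted at the origin on the work surface. World frame = base frame: x ahead of the robot, y to its left, z up, the work surface at z = 0. Lengths are in m, angles in rad, forces in N, time in s.
With the tool pointing down it reaches from about 0.325 to 0.9 m from the base axis. Payload 3.5 kg.
Tool frame: the origin (TCP) lies midway between the tips of the shut fingers; the grasp point (between the pads) lies 19 mm behind it (env.grip_point_offset is the distance from the TCP to the grasp point, in m); z points along the fingers, y is the line along which they close (so a half turn about z gives the same grasp; the last joint's range is limited). The gripper opens to 85 mm and grips with 20 to 120 N. Pads are 22 mm wide; open, the fingers measure 114 mm over their backs; the gripper's body (76 mm by 85 mm) begins 54 mm behind the grasp point. The pads swing forward as they close: fully open they stand 13 mm farther back than shut.
Start: joints at [-1.408, 0.276, -0.026, 1.268, 0, 1.467], TCP at [0.164, -0.603, 0.231] pointing down, gripper open.
Joint ranges: [-3.12, 3.12], [-0.85, 1.88], [-1.08, 1.24], [-1.95, 2.15], [-1.57, 1.53], [-3.14, 3.14]. Speed limits (rad/s): [2.57, 2.57, 3.14, 3.14, 3.14, 3.14].

### API

Orientations are given as [roll, pitch, yaw] about the fixed x, y, z axes, in that order (R = Rz(yaw) Ry(pitch) Rx(roll)).
In Python, from plant import env, cams gives the robot as it stands.
- The arm moves only by the tool send_rows, never from a script. Its argument "targets" is text: rows parted by semicolons, each of 4 numbers parted by spaces: the shift along the tool's x, y, z in m, then the turn about the tool's z in rad. A call has 1 to 5 rows; each row shifts and turns the commanded pose from where the row before left it, along the tool's axes as they then stand; what a row does not reach is not made up. A row lasts 1/12 s, in which the tool goes at most 41.7 mm and 7.16 degrees, less where a joint would pass 70% of its speed; a pose out of reach is approached as far as the arm can. A call is refused whole if a number of a shift passes 0.0417 or a number of a turn 0.125, either way. A call with a gripper value outside its range is refused whole. "gripper" is the closure in counts, from 0 (fully open) to 255 (shut), set as the call begins (left out, the last holds). The fingers move at their own pace and stop on an object; "squeeze" is the grip in N (left out, the last holds). Time passes only in rows, so rows that do not move let the fingers close. It gives the time, the measured TCP pose, the force, the opening and the grip force at its end, in the units of the state.
- env.observe(): the state, without advancing time (a new reading comes with each control period).
- cams.grab_frame(name): name is "scene" or "side" or "wrist"; returns (picture, depth): 400x640x3 uint8, red, green, blue; 400x640 float32, m along the optical axis (not along the pixel's ray), 0 where there is no reading.
- cams.get_calibration(name): a dict with "camera_matrix" (3x3 intrinsics, pixels), "camera_from_world" (4x4, takes a point from world to camera coordinates); the wrist camera has in their place "tool_from_camera" (4x4, takes a point from camera to tool coordinates, whose origin is the TCP and whose axes are the flange's). Camera axes: x right, y down, z forward; pixel columns grow to the right and rows downward; lengths in m; the calibration is good to about 2 mm. A picture is of the moment at which its call begins: read the wrist's pose just before it. get_calibration takes no time and is no camera call.
- env.hand_in(): hands the job in; it is judged then, once.
The state is a dict: "time_s": time; "qpos": joint angles; "joint_velocities": joint speeds; "joint_torque": joint torques, N m; "tcp_pos": TCP position; "orientation": TCP orientation; "contact_force": force on the tool from outside, world axes, zero at the start; "wrist_torque": the same for the moment, N m; "gripper_width": opening from 0.0 (shut) to 1.0 (fully open); "gripper_force": force on a finger pad.
Only numpy, scipy, OpenCV 4.12 (cv2) and the standard library are available. Lean on these libraries where they do the work, as an engineer would, in place of code of your own. Each camera call takes 0.05 s, during which the arm holds its last target. There are 200 camera calls.

## Working session

There is one attempt and no reset: what is moved stays moved. The work goes in short steps, Python scripts to look and compute and a tool call to move; the robot and the scene stay as the last step left them, time stands still between calls to the robot, and variables do not carry over. Pictures are saved under pics/ and viewed, at most 10 in all, crops included, and the job is handed in when it is done.

Besides the shell and the picture viewer there is one more tool, called after "Request:" by a JSON object that holds its "name" and its "arguments". send_rows: Moves the arm, as the interface text tells. Its arguments: {"type":"object","properties":{"targets":{"type":"string"},"gripper":{"type":"number"},"squeeze":{"type":"number"}},"required":["targets"]}

```bash
mkdir -p pics
cat > h.py <<'E'
import numpy as np,cv2
from plant import env,cams
def grab(n,name):
    o=env.observe(); p,d=cams.grab_frame(n); cv2.imwrite(f'pics/{name}.png',p[:,:,::-1]); np.savez(f'pics/{name}.npz',p=p,d=d); return p,d
def world(n,d,us):
    c=cams.get_calibration(n);K=c['camera_matrix'];T=np.linalg.inv(c['camera_from_world'])
    out=[]
    for u,v in us:
        z=d[v,u]; out.append((T@np.r_[np.linalg.inv(K)@[u*z,v*z,z],1])[:3])
    return np.array(out)
def onplane(n,us,h):
    c=cams.get_calibration(n);K=c['camera_matrix'];T=np.linalg.inv(c['camera_from_world']);o=T[:3,3];out=[]
    for u,v in us:
        r=T[:3,:3]@np.linalg.inv(K)@[u,v,1]; out.append(o+r*(h-o[2])/r[2])
    return np.array(out)
E
python3 - <<'E'
from h import *
a,_=grab('scene','scene0');b,_=grab('side','side0')
for n in('scene','side'):
    T=np.linalg.inv(cams.get_calibration(n)['camera_from_world']);print(n,T.round(2).tolist())
print(env.observe())
E
```

```text
scene [[-0.18, 0.54, -0.82, 1.4], [0.98, 0.12, -0.14, 0.14], [0.02, -0.83, -0.55, 0.68], [0.0, 0.0, 0.0, 1.0]]
side [[-0.73, -0.48, 0.49, -0.09], [-0.69, 0.52, -0.51, 0.64], [-0.01, -0.71, -0.71, 0.96], [0.0, 0.0, 0.0, 1.0]]
{'time_s': 0.1, 'qpos': array([-1.40841460e+00,  2.77058480e-01, -2.77570985e-02,  1.26801469e+00,
       -2.02260064e-05,  1.46740723e+00]), 'joint_velocities': array([-0.00016626, -0.00130874,  0.002894  , -0.00205775, -0.0034396 ,
       -0.00128808]), 'joint_torque': array([-1.33744547e-04, -4.46706820e+01,  2.96128964e+01,  8.43402726e-03,
       -1.22845563e-04,  7.62449559e-06]), 'tcp_pos': array([ 0.16403271, -0.6023463 ,  0.23026428]), 'orientation': array([-3.13956749e+00, -1.89794330e-04,  2.65770654e-01]), 'contact_force': array([ 0.1649428 , -0.09362755,  0.09098773]), 'wrist_torque': array([-0.00373242,  0.03533052,  0.0640548 ]), 'gripper_force': 0.0, 'gripper_width': 0.9984015279049793}
```

View pics/scene0.png

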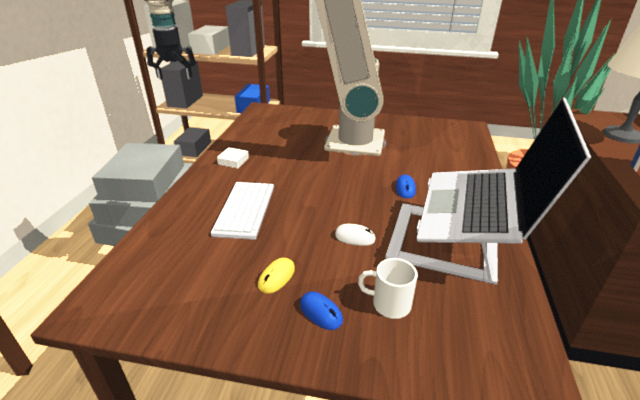

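View pics/side0.png

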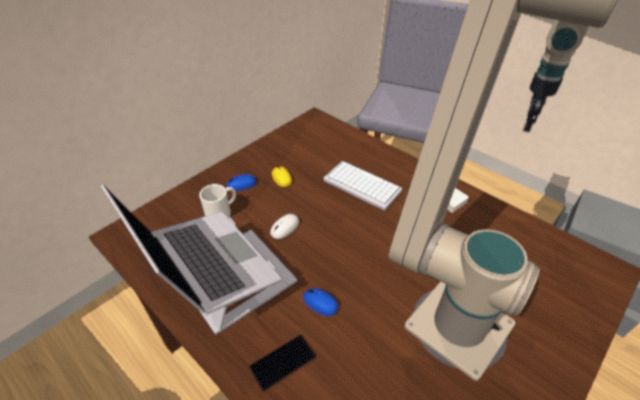

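The scene picture shows the light-grey mouse at (355,234), between the keyboard (245,209) and the stand's foot bar (398,235). The look-alikes are blue at (405,186), blue at (322,310) and yellow at (277,275). Only the (355,234) mouse is light grey and lies between keyboard and stand. I'll confirm it in one enlarged crop and measure.

Run:
```python
from h import *
z=np.load('pics/scene0.npz');p,d=z['p'],z['d']
c=cv2.resize(p[140:340,190:450],None,fx=3,fy=3,interpolation=cv2.INTER_CUBIC)[:600,:780]
cv2.imwrite('pics/crop0.png',c[:,:,::-1])
us=[(355,225),(405,182),(322,302),(277,268),(245,205),(395,268),(233,152)]
print(world('scene',d,us).round(3))
# cloud masks
for n in('scene','side'):
    z=np.load(f'pics/{n}0.npz');p,d=z['p'],z['d']
    cc=cams.get_calibration(n);K=cc['camera_matrix'];T=np.linalg.inv(cc['camera_from_world'])
    v,u=np.mgrid[:400,:640];P=np.stack([(u-K[0,2])/K[0,0]*d,(v-K[1,2])/K[1,1]*d,d],-1)@T[:3,:3].T+T[:3,3]
    m=((P[...,2]>.006)&(P[...,2]<.13)&(abs(P[...,0])<1.0)&(P[...,1]<.0)&(P[...,1]>-1)&(d>0)).astype(np.uint8)
    k,l,s,ce=cv2.connectedComponentsWithStats(m)
    for i in range(1,k):
        if s[i,4]>80:
            Q=P[l==i];r=cv2.minAreaRect((Q[:,:2]*1000).astype(np.float32))
            print(n,ce[i].round(),s[i,4],'rect mm',np.round(r[0]),np.round(r[1]),round(r[2],1),'z',Q[:,2].max().round(3),'bb',Q.min(0).round(3),Q.max(0).round(3),p[l==i].mean(0).round())
```

```text
[[ 0.564  0.071  0.032]
 [ 0.322  0.193  0.033]
 [ 0.836  0.038  0.035]
 [ 0.758 -0.081  0.034]
 [ 0.521 -0.246  0.02 ]
 [ 0.741  0.179  0.068]
 [ 0.239 -0.392  0.027]]
scene [236.  53.] 1557 rect mm [-829. -791.] [341. 417.] 0.2 z 0.13 bb [-1.    -0.999  0.007] [-0.659 -0.582  0.13 ] [161. 139. 110.]
scene [314.  43.] 143 rect mm [-968. -371.] [139.  55.] 88.6 z 0.13 bb [-0.997 -0.441  0.099] [-0.94  -0.302  0.13 ] [221. 216. 200.]
scene [341. 134.] 794 rect mm [  7. -52.] [104. 203.] 89.9 z 0.129 bb [-0.094 -0.104  0.006] [ 0.109 -0.     0.129] [160. 150. 131.]
scene [232. 156.] 410 rect mm [ 253. -391.] [81. 84.] 80.4 z 0.032 bb [ 0.208 -0.432  0.006] [ 0.299 -0.347  0.032] [243. 239. 232.]
scene [243. 210.] 2318 rect mm [ 517. -250.] [254. 119.] 6.2 z 0.025 bb [ 0.387 -0.32   0.006] [ 0.649 -0.178  0.025] [250. 249. 248.]
scene [275. 274.] 813 rect mm [759. -84.] [55. 97.] 63.3 z 0.037 bb [ 0.711 -0.12   0.006] [ 0.805 -0.051  0.037] [246. 236. 107.]
side [363. 185.] 1743 rect mm [ 514. -247.] [253. 125.] 6.2 z 0.026 bb [ 0.385 -0.323  0.006] [ 0.642 -0.176  0.026] [222. 220. 218.]
side [281. 176.] 284 rect mm [745. -79.] [56. 95.] 66.1 z 0.037 bb [ 0.699 -0.11   0.006] [ 0.792 -0.048  0.037] [225. 195.  40.]
side [457. 200.] 252 rect mm [ 235. -386.] [82. 51.] 83.7 z 0.033 bb [ 0.206 -0.427  0.006] [ 0.257 -0.343  0.033] [215. 209. 198.]
side [436. 294.] 232 rect mm [ 87. -39.] [33. 80.] 5.4 z 0.019 bb [ 0.067 -0.079  0.008] [ 0.102 -0.001  0.019] [202. 181. 157.]
side [500. 331.] 540 rect mm [-84. -51.] [ 40. 103.] 0.6 z 0.089 bb [-0.103 -0.102  0.008] [-0.063 -0.     0.089] [186. 167. 145.]
```

View pics/crop0.png

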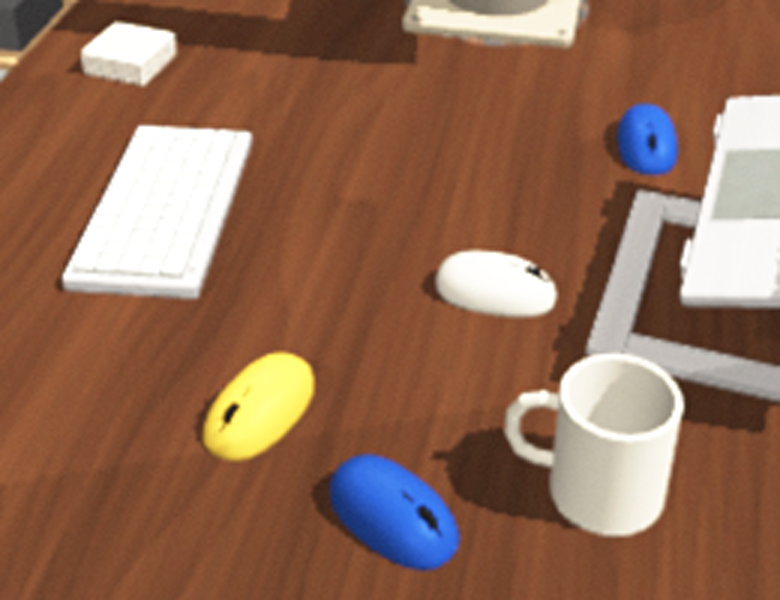

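The crop confirms that the light-grey mouse, crop (497,283) and scene (355,234), is the one meant. The foot's front bar runs from crop (637,192) to crop (588,352). Next I measure the stand edge, mouse and mug.

Run:
```python
from h import *
for n in('scene','side'):
    z=np.load(f'pics/{n}0.npz');p,d=z['p'],z['d']
    cc=cams.get_calibration(n);K=cc['camera_matrix'];T=np.linalg.inv(cc['camera_from_world'])
    v,u=np.mgrid[:400,:640];P=np.stack([(u-K[0,2])/K[0,0]*d,(v-K[1,2])/K[1,1]*d,d],-1)@T[:3,:3].T+T[:3,3]
    m=((P[...,2]>.0055)&(P[...,2]<.15)&(P[...,0]>.15)&(P[...,0]<1.1)&(P[...,1]<.6)&(P[...,1]>-.05)&(d>0)).astype(np.uint8)
    k,l,s,ce=cv2.connectedComponentsWithStats(m)
    for i in range(1,k):
        if s[i,4]>60:
            Q=P[l==i];r=cv2.minAreaRect((Q[:,:2]*1000).astype(np.float32))
            print(n,ce[i].round(),s[i,4],'rect',np.round(r[0]),np.round(r[1]),round(r[2],1),'bb',Q.min(0).round(3),Q.max(0).round(3),p[l==i].mean(0).round())
    b=(P[...,2]>.005)&(P[...,2]<.016)&(P[...,1]>.1)&(P[...,1]<.35)&(P[...,0]>.35)&(P[...,0]<.72)&(p.max(-1).astype(int)-p.min(-1)<45)&(p.max(-1)>80)
    Q=P[b];X=[]
    for x in np.arange(.36,.72,.01):
        q=Q[(abs(Q[:,0]-x)<.005)]
        if len(q)>2:X.append((x,np.percentile(q[:,1],3).round(4),len(q)))
    print(np.array(X).round(4).tolist()); print('xmin',np.percentile(Q[:,0],[0,.5,1,99,100]).round(3))
# edge corners by top plane
print(onplane('scene',[(190+637/3,140+192/3),(190+588/3,140+352/3)],.01).round(4))
```

```text
scene [436. 237.] 9073 rect [610. 284.] [278. 459.] 77.1 bb [0.383 0.104 0.006] [0.821 0.434 0.15 ] [188. 185. 178.]
scene [405. 185.] 349 rect [314. 195.] [93. 55.] 3.8 bb [0.268 0.166 0.006] [0.36  0.224 0.037] [ 54. 103. 205.]
scene [354. 233.] 618 rect [579.  73.] [ 52. 102.] 4.6 bb [0.553 0.021 0.006] [0.605 0.123 0.038] [241. 239. 232.]
scene [320. 309.] 1047 rect [838.  35.] [99. 54.] 56.7 bb [ 0.802 -0.012  0.006] [0.874 0.083 0.037] [ 49.  96. 196.]
[[0.4, 0.1898, 5.0], [0.41, 0.1898, 32.0], [0.42, 0.1883, 46.0], [0.43, 0.19, 44.0], [0.44, 0.1858, 45.0], [0.45, 0.1844, 24.0], [0.46, 0.183, 23.0], [0.47, 0.1807, 27.0], [0.48, 0.1785, 23.0], [0.49, 0.1781, 25.0], [0.5, 0.176, 26.0], [0.51, 0.1747, 25.0], [0.52, 0.1763, 21.0], [0.53, 0.1726, 31.0], [0.54, 0.1706, 27.0], [0.55, 0.1704, 27.0], [0.56, 0.1684, 27.0], [0.57, 0.1203, 35.0], [0.58, 0.1185, 38.0], [0.59, 0.1081, 50.0], [0.6, 0.101, 46.0], [0.61, 0.1615, 37.0], [0.62, 0.1621, 85.0], [0.63, 0.1609, 155.0], [0.64, 0.1635, 228.0], [0.65, 0.2181, 185.0], [0.66, 0.2754, 102.0], [0.67, 0.3334, 8.0]]
xmin [0.401 0.408 0.409 0.
[... 407 characters left out ...]
2.] 77.2 bb [0.21  0.303 0.006] [0.309 0.459 0.015] [16. 14. 16.]
[[0.4, 0.192, 26.0], [0.41, 0.1932, 107.0], [0.42, 0.1947, 182.0], [0.43, 0.1927, 166.0], [0.44, 0.191, 117.0], [0.45, 0.1866, 51.0], [0.46, 0.1825, 31.0], [0.47, 0.1819, 25.0], [0.48, 0.1811, 26.0], [0.49, 0.1797, 23.0], [0.5, 0.1799, 23.0], [0.51, 0.1759, 26.0], [0.52, 0.1739, 30.0], [0.53, 0.1732, 26.0], [0.54, 0.1077, 30.0], [0.55, 0.1027, 44.0], [0.56, 0.116, 42.0], [0.57, 0.1187, 32.0], [0.58, 0.1178, 31.0], [0.59, 0.1166, 28.0], [0.6, 0.1634, 24.0], [0.61, 0.1632, 27.0], [0.62, 0.1625, 23.0], [0.63, 0.1611, 22.0], [0.64, 0.1663, 10.0]]
xmin [0.352 0.401 0.402 0.634 0.64 ]
[[0.4082 0.1906 0.01  ]
 [0.646  0.1591 0.01  ]]
```

```bash
cat >> h.py <<'E'
def plan(goal,yaw=None,step=.04,cur=None):
    o=env.observe();p=np.array(o['tcp_pos'] if cur is None else cur[:3]);y=o['orientation'][2] if cur is None else cur[3]
    yaw=y if yaw is None else yaw;goal=np.array(goal)
    n=int(max(np.ceil(np.linalg.norm(goal-p)/step),np.ceil(abs(yaw-y)/.12),1));D=(goal-p)/n;dy=(yaw-y)/n;rows=[]
    for i in range(n):
        c,s=np.cos(y),np.sin(y);rows.append('%.4f %.4f %.4f %.3f'%(c*D[0]+s*D[1],s*D[0]-c*D[1],-D[2],-dy));y+=dy
    for i in range(0,n,5):print('; '.join(rows[i:i+5]))
E
python3 - <<'E'
from h import *
z=np.load('pics/scene0.npz');p,d=z['p'],z['d']
print('kb corners',onplane('scene',[(190+140/3,140+125/3),(190+250/3,140+130/3),(190+198/3,140+290/3),(190+65/3,140+284/3)],.016).round(3))
print('handle',world('scene',d,[(360,283),(366,275),(385,300)]).round(3), onplane('scene',[(375,305),(412,300),(393,315)],0).round(3))
plan([.47,.074,.12],1.571)
E
```

```text
kb corners [[ 0.402 -0.317  0.016]
 [ 0.387 -0.204  0.016]
 [ 0.642 -0.172  0.016]
 [ 0.658 -0.285  0.016]]
handle [[0.778 0.109 0.046]
 [0.778 0.12  0.072]
 [0.815 0.165 0.046]] [[ 0.791  0.146  0.   ]
 [ 0.761  0.224  0.   ]
 [ 0.811  0.186 -0.   ]]
0.0249 -0.0301 0.0058 -0.069; 0.0269 -0.0283 0.0058 -0.069; 0.0288 -0.0264 0.0058 -0.069; 0.0305 -0.0244 0.0058 -0.069; 0.0321 -0.0222 0.0058 -0.069
0.0336 -0.0200 0.0058 -0.069; 0.0349 -0.0176 0.0058 -0.069; 0.0360 -0.0152 0.0058 -0.069; 0.0370 -0.0127 0.0058 -0.069; 0.0377 -0.0101 0.0058 -0.069
0.0383 -0.0075 0.0058 -0.069; 0.0388 -0.0049 0.0058 -0.069; 0.0390 -0.0022 0.0058 -0.069; 0.0391 0.0005 0.0058 -0.069; 0.0389 0.0032 0.0058 -0.069
0.0386 0.0058 0.0058 -0.069; 0.0381 0.0085 0.0058 -0.069; 0.0375 0.0111 0.0058 -0.069; 0.0366 0.0136 0.0058 -0.069
```

Request:
{"name": "send_rows", "arguments": {"targets": "0.025 -0.03 0.006 -0.069; 0.027 -0.028 0.006 -0.069; 0.029 -0.026 0.006 -0.069; 0.0305 -0.0245 0.006 -0.069; 0.032 -0.022 0.006 -0.069", "gripper": 255}}

```text
time_s: 0.52
tcp_pos: [0.2454, -0.4237, 0.2004]
orientation: [-3.141, -0.0, 0.613]
contact_force: [0.4, -0.6, 0.3]
gripper_width: 0.297
gripper_force: 0.0
```

Request:
{"name": "send_rows", "arguments": {"targets": "0.0335 -0.02 0.006 -0.069; 0.035 -0.0175 0.006 -0.069; 0.036 -0.015 0.006 -0.069; 0.037 -0.0125 0.006 -0.069; 0.0375 -0.01 0.006 -0.069"}}

```text
time_s: 0.93
tcp_pos: [0.3257, -0.2462, 0.1708]
orientation: [-3.141, -0.0, 0.959]
contact_force: [0.7, -0.4, -0.2]
gripper_width: -0.0
gripper_force: 0.0
```

Request:
{"name": "send_rows", "arguments": {"targets": "0.038 -0.0075 0.006 -0.069; 0.039 -0.005 0.006 -0.069; 0.039 -0.002 0.006 -0.069; 0.039 0.0005 0.006 -0.069; 0.039 0.003 0.006 -0.069"}}

```text
time_s: 1.35
tcp_pos: [0.4054, -0.068, 0.141]
orientation: [3.141, 0.0, 1.304]
contact_force: [0.8, -0.3, 0.3]
gripper_width: -0.0
gripper_force: 0.0
```

Request:
{"name": "send_rows", "arguments": {"targets": "0.0385 0.006 0.006 -0.069; 0.038 0.0085 0.006 -0.069; 0.0375 0.011 0.006 -0.069; 0.0365 0.0135 0.006 -0.069; 0 0 0 0"}}

```text
time_s: 1.77
tcp_pos: [0.4707, 0.0776, 0.1164]
orientation: [3.141, -0.003, 1.586]
contact_force: [0.8, -0.5, 0.3]
gripper_width: 0.001
gripper_force: 0.0
```

Run:
```python
from h import *
plan([.48,.073,.012],1.571,.03)
```

```text
-0.0012 0.0023 0.0261 0.004; -0.0012 0.0023 0.0261 0.004; -0.0012 0.0023 0.0261 0.004; -0.0012 0.0023 0.0261 0.004
```

Request:
{"name": "send_rows", "arguments": {"targets": "-0.001 0.0023 0.026 0.004; -0.001 0.0023 0.026 0.004; -0.001 0.0023 0.026 0.004; -0.001 0.0023 0.026 0.004; 0 0 0 0"}}

```text
time_s: 2.18
tcp_pos: [0.4735, 0.068, 0.0089]
orientation: [-3.132, 0.0, 1.56]
contact_force: [-1.4, -0.6, -0.0]
gripper_width: -0.002
gripper_force: 0.0
```

Request:
{"name": "send_rows", "arguments": {"targets": "0 0.01 0 0; 0 0.01 0 0; 0 0.008 0 0; 0 0.008 0 0; 0 0.008 0 0"}}

```text
time_s: 2.6
tcp_pos: [0.5249, 0.0679, 0.015]
orientation: [3.138, -0.0, 1.561]
contact_force: [-0.0, 0.5, 0.1]
gripper_width: 0.001
gripper_force: 0.0
```

Request:
{"name": "send_rows", "arguments": {"targets": "0 0.008 0 0; 0 0.008 0 0; 0 0.008 0 0; 0 0.008 0 0; 0 0 0 0"}}

```text
time_s: 3.02
tcp_pos: [0.5568, 0.0675, 0.0137]
orientation: [3.139, -0.0, 1.561]
contact_force: [0.9, 0.2, -0.8]
gripper_width: -0.002
gripper_force: 0.0
```

Run:
```python
from h import *
o=env.observe();print(o['tcp_pos'],o['orientation'])
p,d=grab('scene','s1')
cv2.imwrite('pics/c1.png',cv2.resize(p[160:320,250:480],None,fx=3,fy=3)[:,:,::-1])
```

```text
[0.55679514 0.06753088 0.01370679] [ 3.13859412e+00 -5.78991797e-05  1.56062757e+00]
```

View pics/c1.png

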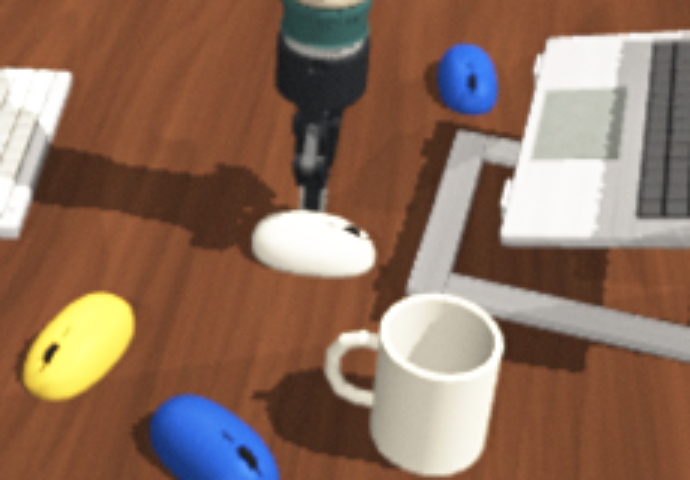

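The finger, crop (312,190), sits behind the middle of the mouse at crop (313,243), and the mouse is moving straight. I measure the offset and plan the rest of the push.

```bash
cat >> h.py <<'E'
def blob(name,px,zmin=.006,zmax=.04,n='scene'):
    z=np.load(f'pics/{name}.npz');p,d=z['p'],z['d'];cc=cams.get_calibration(n);K=cc['camera_matrix'];T=np.linalg.inv(cc['camera_from_world'])
    v,u=np.mgrid[:400,:640];P=np.stack([(u-K[0,2])/K[0,0]*d,(v-K[1,2])/K[1,1]*d,d],-1)@T[:3,:3].T+T[:3,3]
    m=((P[...,2]>zmin)&(P[...,2]<zmax)&(p.min(-1)>140)&(d>0)).astype(np.uint8)
    l=cv2.connectedComponents(m)[1];Q=P[l==l[px[1],px[0]]];r=cv2.minAreaRect((Q[:,:2]*1000).astype(np.float32))
    print(np.round(r[0]),np.round(r[1]),round(r[2],1),Q.min(0).round(3),Q.max(0).round(3));return Q
E
python3 -c "
from h import *
blob('s1',(354,241))"
```

```text
[607.  75.] [87. 71.] 61.7 [0.562 0.024 0.006] [0.633 0.124 0.037]
```

Request:
{"name": "send_rows", "arguments": {"targets": "0.003 0.008 0 0; 0.002 0.008 0 0; 0 0.008 0 0; 0 0.008 0 0; 0 0.008 0 0"}}

```text
time_s: 3.48
tcp_pos: [0.5952, 0.0723, 0.0133]
orientation: [3.141, 0.0, 1.561]
contact_force: [-0.4, -0.4, -0.3]
gripper_width: 0.003
gripper_force: 0.2
```

Request:
{"name": "send_rows", "arguments": {"targets": "0 0.01 0 0; 0 0.01 0 0; 0 0.01 0 0; 0 0.009 0 0; 0 0.008 0 0"}}

```text
time_s: 3.9
tcp_pos: [0.6425, 0.0716, 0.0133]
orientation: [3.141, 0.0, 1.561]
contact_force: [-0.4, -0.7, 0.3]
gripper_width: 0.002
gripper_force: 0.2
```

Request:
{"name": "send_rows", "arguments": {"targets": "0 0.007 0 0; 0 0.004 0 0; 0 0.002 0 0; 0 0 0 0; 0 0 0 0"}}

```text
time_s: 4.32
tcp_pos: [0.654, 0.0716, 0.0133]
orientation: [-3.141, 0.0, 1.561]
contact_force: [-0.2, 0.6, -0.0]
gripper_width: -0.002
gripper_force: 0.0
```

Request:
{"name": "send_rows", "arguments": {"targets": "0 -0.01 0 0; 0 -0.01 0 0; 0 -0.01 -0.02 0; 0 -0.01 -0.035 0; 0 -0.01 -0.035 0", "gripper": 0}}

```text
time_s: 4.73
tcp_pos: [0.5999, 0.0721, 0.1022]
orientation: [-3.136, 0.0, 1.561]
contact_force: [0.4, 0.1, 0.0]
gripper_width: 0.706
gripper_force: 0.0
```

Run:
```python
from h import *
p,d=grab('scene','s2')
cv2.imwrite('pics/c2.png',cv2.resize(p[140:340,190:450],None,fx=3,fy=3)[:,:,::-1])
```

```text
(no output)
```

View pics/c2.png

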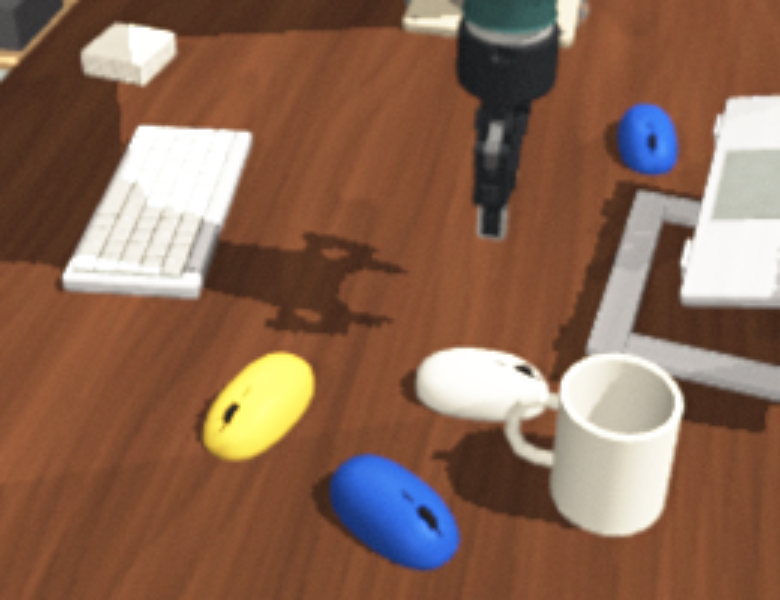

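The mouse now lies at crop (483,384) next to the mug's handle, and the mug is unmoved. The gripper is clear. Now the approach in front of the keyboard.

Run:
```python
from h import *
blob('s2',(351,268))
plan([.526,-.345,.09],1.684)
```

```text
[705.  78.] [49. 99.] 3.0 [0.68  0.029 0.006] [0.73  0.127 0.037]
-0.0380 -0.0067 0.0019 -0.011; -0.0379 -0.0071 0.0019 -0.011; -0.0379 -0.0075 0.0019 -0.011; -0.0378 -0.0080 0.0019 -0.011; -0.0377 -0.0084 0.0019 -0.011
-0.0376 -0.0088 0.0019 -0.011; -0.0375 -0.0092 0.0019 -0.011; -0.0374 -0.0096 0.0019 -0.011; -0.0373 -0.0101 0.0019 -0.011; -0.0372 -0.0105 0.0019 -0.011
-0.0370 -0.0109 0.0019 -0.011
```

Request:
{"name": "send_rows", "arguments": {"targets": "-0.038 -0.0065 0.002 -0.011; -0.038 -0.007 0.002 -0.011; -0.038 -0.0075 0.002 -0.011; -0.038 -0.008 0.002 -0.011; -0.038 -0.0085 0.002 -0.011"}}

```text
time_s: 5.2
tcp_pos: [0.567, -0.1192, 0.0932]
orientation: [-3.141, -0.0, 1.617]
contact_force: [0.2, -0.3, -0.0]
gripper_width: 0.999
gripper_force: 0.0
```

Request:
{"name": "send_rows", "arguments": {"targets": "-0.0375 -0.009 0.002 -0.011; -0.0375 -0.009 0.002 -0.011; -0.0375 -0.0095 0.002 -0.011; -0.037 -0.01 0.002 -0.011; -0.037 -0.0105 0.002 -0.011"}}

```text
time_s: 5.62
tcp_pos: [0.5316, -0.3085, 0.0831]
orientation: [-3.141, -0.001, 1.671]
contact_force: [1.0, 0.2, -0.3]
gripper_width: 1.004
gripper_force: 0.0
```

Request:
{"name": "send_rows", "arguments": {"targets": "-0.037 -0.011 0.002 -0.013; 0 0 0 0; 0 0 0 0"}}

```text
time_s: 5.87
tcp_pos: [0.5248, -0.3468, 0.081]
orientation: [-3.141, -0.001, 1.68]
contact_force: [-0.2, 0.5, 1.2]
gripper_width: 1.0
gripper_force: 0.0
```

Run:
```python
from h import *
plan([.526,-.345,.004],1.684,.02)
grab('scene','s3');blob('s3',(243,210),zmax=.03);blob('s3',(351,268))
```

```text
0.0004 0.0004 0.0192 -0.001; 0.0004 0.0004 0.0192 -0.001; 0.0004 0.0004 0.0192 -0.001; 0.0004 0.0004 0.0192 -0.001
[ 518. -249.] [253. 117.] 6.2 [ 0.389 -0.319  0.006] [ 0.649 -0.178  0.025]
[704.  78.] [52. 99.] 3.4 [0.677 0.029 0.006] [0.73  0.127 0.038]
```

Request:
{"name": "send_rows", "arguments": {"targets": "0 0 0.02 0; 0 0 0.02 0; 0 0 0.02 0; 0 0 0.015 0; 0 0 0 0"}}

```text
time_s: 6.33
tcp_pos: [0.5234, -0.341, 0.0027]
orientation: [-3.136, -0.006, 1.686]
contact_force: [-0.7, 0.1, -1.1]
gripper_width: 1.004
gripper_force: 0.0
```

Request:
{"name": "send_rows", "arguments": {"targets": "0 0 0.005 0; 0 0 0.005 0; 0 0 0 0; 0 0 0 0"}}

```text
time_s: 6.67
tcp_pos: [0.5268, -0.3455, -0.003]
orientation: [3.141, 0.001, 1.684]
contact_force: [-0.8, 0.7, 0.3]
gripper_width: 0.995
gripper_force: 0.0
```

Request:
{"name": "send_rows", "arguments": {"targets": "0.005 0 0 0; 0.005 0 0 0; 0.005 0 0 0; 0.005 0 0 0; 0 0 0 0"}}

```text
time_s: 7.08
tcp_pos: [0.5235, -0.3243, -0.0037]
orientation: [-3.141, -0.001, 1.685]
contact_force: [-0.1, -0.1, 0.3]
gripper_width: 0.996
gripper_force: 0.0
```

Request:
{"name": "send_rows", "arguments": {"targets": "0.005 0 0 0; 0.005 0 0 0; 0.005 0 0 0; 0 0 0 0; 0 0 0 0"}}

```text
time_s: 7.5
tcp_pos: [0.5222, -0.3101, -0.0037]
orientation: [-3.141, -0.001, 1.684]
contact_force: [-0.8, -0.2, -0.2]
gripper_width: 1.001
gripper_force: 0.0
```

Run:
```python
from h import *
o=env.observe();print(o['tcp_pos'],o['orientation'],o['contact_force'])
p,d=grab('scene','s4');Q=blob('s4',(243,210),zmax=.03)
cv2.imwrite('pics/c4.png',cv2.resize(p[140:290,160:320],None,fx=4,fy=4)[:,:,::-1])
```

```text
[ 0.52221054 -0.31014858 -0.00369248] [-3.14149332e+00 -8.35852889e-04  1.68430366e+00] [-0.77697899 -0.209546   -0.23849379]
[ 515. -240.] [256. 120.] 6.0 [ 0.387 -0.311  0.006] [ 0.647 -0.168  0.024]
```

View pics/c4.png

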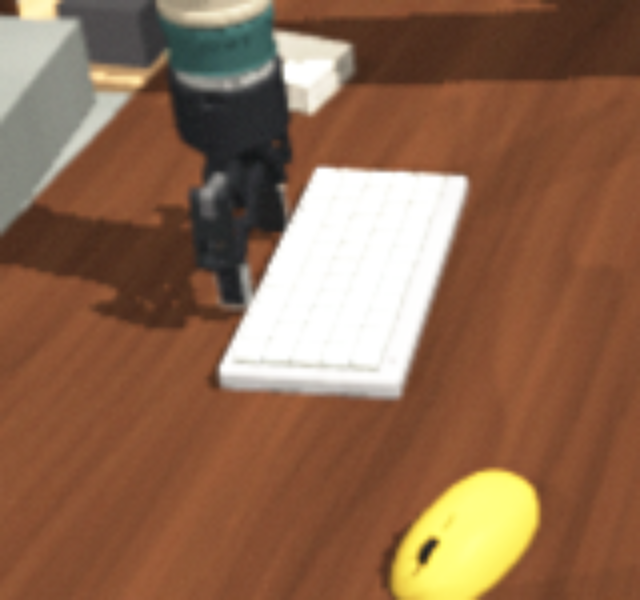

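Both fingers touch the front edge (near one at crop (235,290)), and the keyboard moves squarely. I push on while turning gradually clockwise.

Request:
{"name": "send_rows", "arguments": {"targets": "0.006 -0.0004 0 0.004; 0.01 -0.0004 0 0.007; 0.01 -0.0004 0 0.007; 0.01 -0.0004 0 0.007; 0.01 -0.0004 0 0.007"}}

```text
time_s: 7.97
tcp_pos: [0.5156, -0.2642, -0.0035]
orientation: [3.141, 0.0, 1.651]
contact_force: [1.0, -2.1, 0.8]
gripper_width: 0.999
gripper_force: 1.2
```

Request:
{"name": "send_rows", "arguments": {"targets": "0.01 -0.0004 0 0.007; 0.01 -0.0004 0 0.007; 0.01 -0.0004 0 0.007; 0.01 -0.0004 0 0.007; 0.01 -0.0004 0 0.007"}}

```text
time_s: 8.38
tcp_pos: [0.5103, -0.2146, -0.0036]
orientation: [-3.142, 0.0, 1.616]
contact_force: [0.9, -2.3, 1.5]
gripper_width: 1.0
gripper_force: 1.4
```

Request:
{"name": "send_rows", "arguments": {"targets": "0.01 -0.0004 0 0.007; 0.01 -0.0004 0 0.007; 0.01 -0.0004 0 0.007; 0.01 -0.0004 0 0.007; 0.01 -0.0004 0 0.007"}}

```text
time_s: 8.8
tcp_pos: [0.5068, -0.1648, -0.0036]
orientation: [3.142, 0.0, 1.581]
contact_force: [0.4, -2.4, 0.8]
gripper_width: 1.001
gripper_force: 1.6
```

Request:
{"name": "send_rows", "arguments": {"targets": "0.01 -0.0004 0 0.007; 0.01 -0.0004 0 0.007; 0.01 -0.0004 0 0.007; 0.01 -0.0004 0 0.007; 0.01 -0.0004 0 0.007"}}

```text
time_s: 9.22
tcp_pos: [0.5048, -0.1147, -0.0036]
orientation: [-3.141, 0.0, 1.546]
contact_force: [0.2, -3.6, 2.5]
gripper_width: 1.002
gripper_force: 1.7
```

Request:
{"name": "send_rows", "arguments": {"targets": "0.01 -0.0004 0 0.007; 0.01 -0.0004 0 0.007; 0.008 -0.0004 0 0.007; 0.005 0 0 0.007; 0.002 0 0 0"}}

```text
time_s: 9.63
tcp_pos: [0.5044, -0.0796, -0.0038]
orientation: [-3.141, -0.0, 1.519]
contact_force: [-1.3, -2.3, 1.5]
gripper_width: 1.004
gripper_force: 1.7
```

Run:
```python
from h import *
o=env.observe();print(o['tcp_pos'],o['orientation'],o['contact_force'])
p,d=grab('scene','s5');cv2.imwrite('pics/c5.png',cv2.resize(p[140:320,220:450],None,fx=3,fy=3)[:,:,::-1])
```

```text
[ 0.50442683 -0.07956075 -0.00383143] [-3.14069485e+00 -1.72733940e-04  1.51925380e+00] [-1.25725052 -2.25078043  1.47030602]
```

View pics/c5.png

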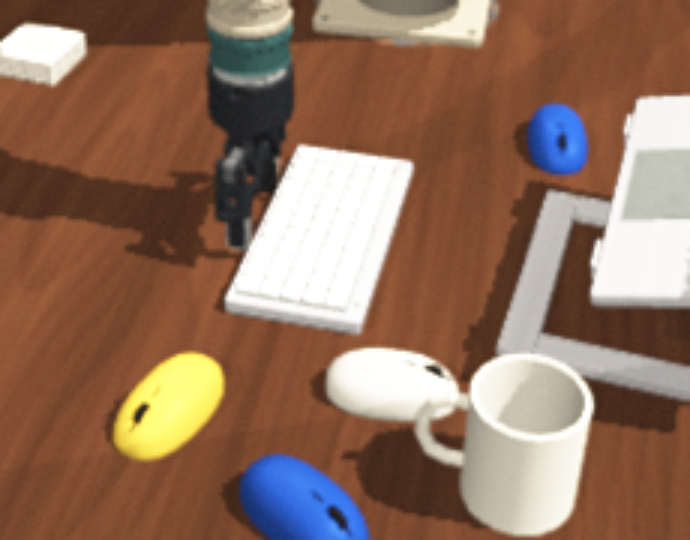

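The keyboard, crop (325,238), follows the fingers, with the mouse at crop (390,385) clear beside its path. I measure it for the last stretch.

Run:
```python
from h import *
blob('s5',(220+325//3,140+238//3),zmax=.03)
plan([.508,.035,-.004],1.445,.01)
```

```text
[510.  -9.] [118. 253.] 87.2 [ 0.382 -0.074  0.006] [0.638 0.054 0.025]
0.0095 -0.0002 0.0000 0.006; 0.0095 -0.0003 0.0000 0.006; 0.0095 -0.0003 0.0000 0.006; 0.0095 -0.0004 0.0000 0.006; 0.0095 -0.0004 0.0000 0.006
0.0095 -0.0005 0.0000 0.006; 0.0095 -0.0005 0.0000 0.006; 0.0095 -0.0006 0.0000 0.006; 0.0095 -0.0007 0.0000 0.006; 0.0095 -0.0007 0.0000 0.006
0.0095 -0.0008 0.0000 0.006; 0.0095 -0.0008 0.0000 0.006
```

Request:
{"name": "send_rows", "arguments": {"targets": "0.007 -0.0003 0 0.006; 0.0095 -0.0003 0 0.006; 0.0095 -0.0003 0 0.006; 0.0095 -0.0004 0 0.006; 0.0095 -0.0004 0 0.006"}}

```text
time_s: 10.1
tcp_pos: [0.5058, -0.0344, -0.0039]
orientation: [-3.141, -0.0, 1.488]
contact_force: [0.6, -2.0, -1.1]
gripper_width: 1.001
gripper_force: 1.2
```

Request:
{"name": "send_rows", "arguments": {"targets": "0.0095 -0.0005 0 0.006; 0.0095 -0.0005 0 0.006; 0.0095 -0.0006 0 0.006; 0.0095 -0.0006 0 0.006; 0.0095 -0.0007 0 0.006"}}

```text
time_s: 10.52
tcp_pos: [0.5074, 0.0132, -0.0039]
orientation: [-3.141, -0.0, 1.458]
contact_force: [-0.4, -1.8, -1.1]
gripper_width: 1.001
gripper_force: 0.9
```

Request:
{"name": "send_rows", "arguments": {"targets": "0.007 -0.0006 0 0.006; 0.005 -0.0004 0 0.006; 0.004 0 0 0; 0.002 0 0 0; 0 0 0 0"}}

```text
time_s: 10.93
tcp_pos: [0.5089, 0.0306, -0.0037]
orientation: [-3.142, -0.001, 1.447]
contact_force: [0.4, 0.0, 0.3]
gripper_width: 1.002
gripper_force: 0.0
```

Run:
```python
from h import *
o=env.observe();print(o['tcp_pos'],o['orientation'],o['contact_force'])
p,d=grab('scene','s6');cv2.imwrite('pics/c6.png',cv2.resize(p[160:300,290:450],None,fx=4,fy=4)[:,:,::-1])
```

```text
[ 0.50893561  0.0306454  -0.00366183] [-3.14157987e+00 -1.13574631e-03  1.44722816e+00] [0.39264792 0.00958011 0.25489574]
```

View pics/c6.png

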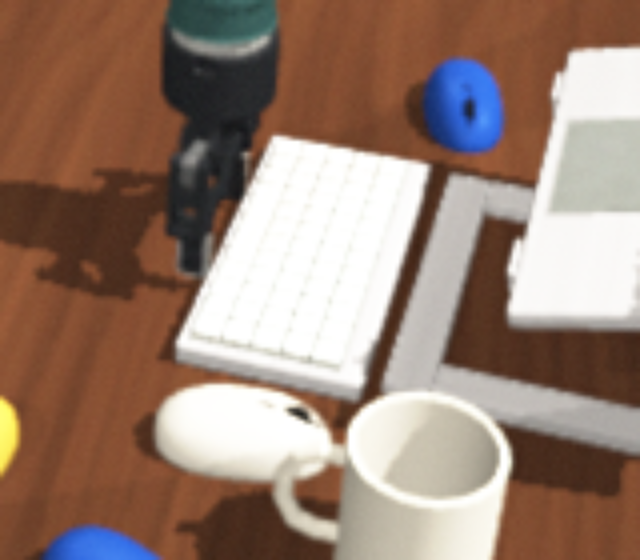

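The keyboard's rear edge, crop (428,170) to (362,395), is parallel to the bar, crop (450,175) to (385,385), and about 15 mm short of it. I creep in while watching the force.

Request:
{"name": "send_rows", "arguments": {"targets": "0.002 0 0 0.001; 0.002 0 0 0.001; 0.002 0 0 0; 0.002 0 0 0; 0.002 0 0 0"}}

```text
time_s: 11.4
tcp_pos: [0.5103, 0.0397, -0.0035]
orientation: [3.141, 0.0, 1.444]
contact_force: [-0.7, -1.8, 1.5]
gripper_width: 0.995
gripper_force: 1.4
```

Request:
{"name": "send_rows", "arguments": {"targets": "0.001 0 0 0; 0.001 0 0 0; 0.001 0 0 0; 0.001 0 0 0"}}

```text
time_s: 11.73
tcp_pos: [0.5103, 0.0427, -0.0036]
orientation: [-3.141, 0.004, 1.444]
contact_force: [-2.5, -7.9, 2.3]
gripper_width: 0.997
gripper_force: 4.1
```

Request:
{"name": "send_rows", "arguments": {"targets": "0.0007 0 0 0; 0.0007 0 0 0; 0.0006 0 0 0"}}

```text
time_s: 11.98
tcp_pos: [0.51, 0.0431, -0.0036]
orientation: [-3.141, 0.007, 1.442]
contact_force: [-4.0, -10.6, 4.8]
gripper_width: 1.002
gripper_force: 5.9
```

Request:
{"name": "send_rows", "arguments": {"targets": "0.0007 0 0 0; 0.0007 0 0 0; 0.0007 0 0 0; 0 0 0 0"}}

```text
time_s: 12.32
tcp_pos: [0.5096, 0.0436, -0.0036]
orientation: [-3.14, 0.011, 1.44]
contact_force: [-4.5, -14.0, 5.8]
gripper_width: 1.001
gripper_force: 7.6
```

Request:
{"name": "send_rows", "arguments": {"targets": "-0.003 0 0 0; -0.004 0 0 0; -0.01 0 0 0; -0.015 0 0 0; -0.02 0 0 0"}}

```text
time_s: 12.73
tcp_pos: [0.5047, -0.0031, -0.0038]
orientation: [3.141, -0.002, 1.447]
contact_force: [0.2, -0.4, -0.1]
gripper_width: 1.002
gripper_force: 0.0
```

Request:
{"name": "send_rows", "arguments": {"targets": "-0.025 0 -0.01 0; -0.03 0 -0.02 0; -0.03 0 -0.02 0; -0.03 0 -0.02 0; 0 0 0 0"}}

```text
time_s: 13.15
tcp_pos: [0.4938, -0.1231, 0.0705]
orientation: [3.132, 0.003, 1.44]
contact_force: [0.4, -0.8, -0.3]
gripper_width: 0.999
gripper_force: 0.0
```

Run:
```python
from h import *
p,d=grab('scene','s7');cv2.imwrite('pics/c7.png',cv2.resize(p[160:300,290:450],None,fx=4,fy=4)[:,:,::-1])
c,s=np.cos(-.126),np.sin(-.126)
blob('s7',(365,220),zmin=.0125,zmax=.03);blob('s7',(350,268))
```

```text
[521. 113.] [118. 255.] 81.7 [0.388 0.04  0.013] [0.652 0.184 0.024]
[704.  78.] [50. 99.] 4.7 [0.679 0.029 0.006] [0.73  0.127 0.037]
```

View pics/c7.png

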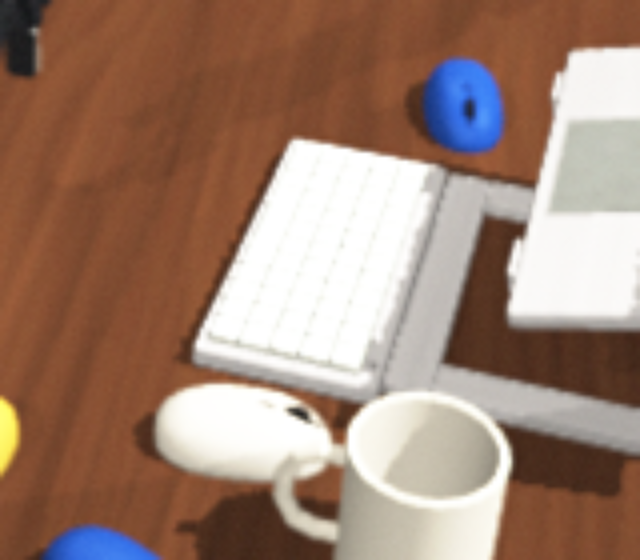

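The rear edge is flush along the bar, crop (445,170) to (380,395). The keyboard is centred within a few mm, the mouse lies close to its right end, and the hand is clear.

```bash
python3 -c "
from h import *
print(env.hand_in())"
```

```text
the job is handed in; nothing more can be done
None
```

The job is handed in: by the last picture the keyboard sits flush, square and centred against the stand's front bar, with the mouse close beside its right-hand end; the mug and note block show no movement, and the arm never went near the phone; no verdict was returned.

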